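Hold a paint sample panel flush with a spacer

TASK

The red paint sample panel in the jig has crept away from its fence. Pick up the blue spacer, slide it upright and right down into the one gap between panel and yellow stops that is wide enough for it (do not force it into a narrow one), and with it push the panel fully flush against the fence; finish still gripping the spacer and pressing it firmly on the panel, so that the colour can be read. Move the panel with the spacer only, not with the gripper, and leave everything else on the bench where it is.

Things in the scene. Friction and masses are not known exactly. Their poses are not given: they have to be found in the camera images.
- jig: panel jig fixed to the table: black plate 180 mm (its x) x 280 mm (its y) x 12 mm, top face at z = 12 mm; along its far (+x) side an aluminium fence, top at z = 40 mm, whose inner face lies at jig x = +70 mm and looks to jig -x. Origin under the plate's centre. The panel lies on the plate between the fence and three yellow stops that stand side by side (50 mm apart) on the plate's -x side.
- panel: red-faced paint sample panel lying loose on the jig plate, 75 mm (its x) x 240 mm (its y) x 14 mm thick, about 0.35 kg; origin under its centre. At the start it lies roughly parallel to the fence, 3 to 7 mm short of it; it slides on the plate with ordinary friction (a few N, and up to about 20 N of push off-centre to bring both ends to the fence). Flush means its far (+x) edge touches the fence along its whole length.
- panel_left (a point): far left corner of the panel: panel x = +37.5, y = +120 mm, at mid thickness
- panel_right (a point): far right corner of the panel: panel x = +37.5, y = -120 mm, at mid thickness
- spacer: blue spacer, an upright slab standing loose on the table, 14 mm thick (its x) x 44 mm wide (its y) x 64 mm tall, about 0.11 kg; origin under its centre. To be gripped across its 14 mm thickness, near mid height or above, so that the fingertips stay clear of panel and stops.
- stop_short: yellow stop block fixed on the jig plate, 46 mm long (x) x 44 mm wide (y) x 16 mm high, same axes as the jig; origin on its underside, on its width's midline, at jig x = -59 mm; its front face, towards the panel, lies 26 mm ahead (+x) of its origin and leaves 28 mm between it and the panel when the panel is flush (about 20 to 26 mm at the start): the only gap wide enough for the 14 mm spacer. Which of the three places along the jig each stop has varies.
- stop_medium: yellow stop block fixed on the jig plate, 63 mm long (x) x 44 mm wide (y) x 16 mm high, same axes as the jig; origin on its underside, on its width's midline, at jig x = -59 mm; its front face, towards the panel, lies 43 mm ahead (+x) of its origin and leaves 11 mm when the panel is flush: too narrow. Which of the three places along the jig each stop has varies.
- stop_long: yellow stop block fixed on the jig plate, 66 mm long (x) x 44 mm wide (y) x 16 mm high, same axes as the jig; origin on its underside, on its width's midline, at jig x = -59 mm; its front face, towards the panel, lies 46 mm ahead (+x) of its origin and leaves 8 mm when the panel is flush: too narrow. Which of the three places along the jig each stop has varies.
- thick_block: bystander: orange upright block, 36 x 44 x 64 mm, too thick for any gap; origin under its centre
- mix_cup: bystander: clear open cup, 80 mm wide, 100 mm tall; origin under its centre
- paint_tin: bystander: blue paint tin, 100 mm wide, 110 mm tall; origin under its centre
- tint_jar: bystander: jar with green label, 60 mm wide, 70 mm tall; origin under its centre
- tin_lid: bystander: flat white lid, 100 mm wide, 8 mm high; origin under its centre
- spare_panel: bystander: flat green panel, 80 x 120 x 12 mm; origin under its centre
Not all that is in view belongs to the job. There is more than one size of the spacer; the one meant has the size given above.

How it is judged:
On the way:
1. the spacer's foot is down in the wide gap, in front of the short stop (x of spacer in the frame of stop_short between 0.028 and 0.054 m and y of spacer in the frame of stop_short between -0.02 and 0.02 m and z of spacer in the frame of jig below 0.019 m and angle between spacer's own z axis and vertical below 0.2 rad and angle between the x axis of spacer and the x axis of jig, either way round below 0.2 rad), for 0.2 s.
At the end, for the whole second after the job is handed in: Spacer upright (0.2 rad) and square in the wide gap, foot within 7 mm of the plate and 20 mm of the short stop's midline; panel flat, both far corners within 2 mm of the fence; spacer presses the panel with over 3 N and the fingers grip it with over 3 N (all of step 1 and x of each of panel_left, panel_right in the frame of jig above 0.068 m and z of panel in the frame of jig below 0.015 m and contact force between spacer and panel above 3 N and contact force between the fingers and spacer above 3 N); the arm keeps its last pose, push and grip.
It fails at once if the spacer is forced against the medium or long stop (over 15 N) (contact force between spacer and stop_medium above 15 N or contact force between spacer and stop_long above 15 N).
It fails at once if the gripper or arm itself pushes the panel (over 3 N) (contact force between any of the fingers, the arm and panel above 3 N).
It fails at once if a bystander is moved more than 30 mm (distance of any of thick_block, mix_cup, paint_tin, tint_jar, tin_lid, spare_panel from where it was at the start of the episode above 0.03 m).
It also fails if it takes over 48 s, if anything falls off the work surface, if the arm or the gripper's body presses on something with over 40 N, if the wrist force passes 120 N, or if a joint passes its speed limit or range.

ROBOT

A 6-joint arm with a two-finger parallel gripper is mounted at the origin on the work surface. World frame = base frame: x ahead of the robot, y to its left, z up, the work surface at z = 0. Lengths are in m, angles in rad, forces in N, time in s.
With the tool pointing down it reaches from about 0.35 to 0.775 m from the base axis. Payload 7.3 kg.
Tool frame: the origin (TCP) lies where the fingers leave the gripper's body, on its centre line; the fingertips stand 66 mm ahead of it and the grasp point (between the pads) lies 47 mm ahead of it (robot.tips_ahead is the distance from the TCP to the fingertips, in m); z points along the fingers, y is the line along which they close (so a half turn about z gives the same grasp; the last joint's range is limited). The gripper opens to 92 mm and grips with 3 to 60 N. Pads are 19 mm wide; open, the fingers measure 130 mm over their backs; the gripper's body (75 mm by 190 mm) begins 47 mm behind the grasp point.
Start: joints at [1.014, 0.342, 1.524, -0, 1.275, -0.146], TCP at [0.21, 0.481, 0.292] pointing down, gripper open.
Joint ranges: [-2.53, 2.53], [-0.77, 2.02], [0.04, 2.7], [-1, 4.14], [0.28, 2.66], [-3.11, 3.11]. Speed limits (rad/s): [2.57, 2.57, 3.14, 3.14, 3.14, 3.14].

INTERFACE

Orientations are given as [roll, pitch, yaw] about the fixed x, y, z axes, in that order (R = Rz(yaw) Ry(pitch) Rx(roll)).
In Python, from cell import robot gives the robot as it stands.
- The arm moves only by the shell command python3 -m inch 'ROWS' [FORCE]. ROWS is a JSON object of lists of equal length, an entry for each row: "travel": the shift along the tool's x, y, z in mm, a list of three; "turn": the turn about the tool's z in units of 5 degrees (1.0 is 5 degrees); "claw": the closure, from -1 (fully open) to 1 (shut). A call has 1 to 12 rows; each row is the pose to reach, as a shift and turn from the pose commanded when the call began, along the tool's axes at that moment; what a row does not reach only later rows make up. A row lasts 1/10 s, in which the tool goes at most 50 mm and 8.59 degrees, less where a joint would pass 70% of its speed; a pose out of reach is approached as far as the arm can. A call with a gripper value outside its range is refused whole. The fingers move at their own pace and stop on an object; FORCE is the grip in N (left out, the last holds). Time passes only in rows, so rows that repeat a pose let the fingers close. It gives the time, the measured TCP pose, the force, the opening and the grip force at its end, in the units of the state.
- robot.observe(): the state, without advancing time (a new reading comes with each control period).
- robot.read_camera(name): name is "scene" or "top" or "wrist"; returns a dict with "pixels" (420x560x3 uint8, red, green, blue), "fx", "fy", "cx", "cy" (pixels), "k1" (the pictures are not rectified: a ray, as slopes to the right and down, at radius r is drawn at 1 + k1 r^2 times it, then the intrinsics apply), "cam_to_world" (4x4, takes a point from camera to world coordinates). Camera axes: x right, y down, z forward; pixel columns grow to the right and rows downward; lengths in m; the calibration is good to about 2 mm. A picture is of the moment at which its call begins. There is no depth.
- robot.hand_in(): hands the job in; it is judged then, once.
The state is a dict: "time": time; "qpos": joint angles; "qvel": joint speeds; "joint_efforts": joint torques, N m; "tool_pos": TCP position; "tool_rot": TCP orientation; "contact_force": force on the tool from outside, world axes, zero at the start; "torque": the same for the moment, N m; "opening": finger opening in m; "grip_force": force on a finger pad.
Only numpy, scipy, OpenCV 4.12 (cv2) and the standard library are available. Lean on these libraries where they do the work, as an engineer would, in place of code of your own. Each camera call takes 0.05 s, during which the arm holds its last target. There are 200 camera calls.

## Working session

There is one attempt and no reset: what is moved stays moved. The work goes in short steps, Python scripts to look and compute and a shell command to move; the robot and the scene stay as the last step left them, time stands still between calls to the robot, and variables do not carry over. Pictures are saved under pics/ and viewed, at most 10 in all, crops included, and the job is handed in when it is done.

```bash
mkdir -p pics; ls; cat > h.py <<'E'
import numpy as np, cv2
from cell import robot
from scipy.spatial.transform import Rotation as R
def snap(n,f):
    c=robot.read_camera(n); cv2.imwrite(f'pics/{f}.png',cv2.cvtColor(c['pixels'],cv2.COLOR_RGB2BGR))
    np.savez(f'pics/{f}.npz',**c); return c
def load(f): return dict(np.load(f'pics/{f}.npz'))
def px2w(c,u,v,z):
    K=np.array([[c['fx'],0,c['cx']],[0,c['fy'],c['cy']],[0,0,1.]])
    p=cv2.undistortPointsIter(np.array([[[u,v]]],float),K,np.array([c['k1'],0,0,0.]),None,None,(3,50,1e-9))[0,0]
    T=c['cam_to_world'];d=T[:3,:3]@[p[0],p[1],1];o=T[:3,3]
    return (o+d*(z-o[2])/d[2])
E
python3 - <<'E'
from h import *
s=robot.observe();print(s)
for n in ['top','scene']:
    c=snap(n,n+'0');print(c['cam_to_world'],c['fx'],c['k1'])
E
```

```text
pics
{'time': 0.0, 'qpos': array([ 1.01400932e+00,  3.42754125e-01,  1.52500286e+00,  8.01565352e-06,
        1.27540510e+00, -1.46004732e-01]), 'qvel': array([-5.37861965e-05,  6.27272038e-05, -4.32383107e-04,  6.21539192e-04,
        8.54409816e-04, -1.51448301e-03]), 'joint_efforts': array([-6.49117883e-04, -4.31246638e+01, -2.44216383e+01,  7.16448203e-02,
        5.60732873e-02, -1.50401779e-04]), 'tool_pos': array([0.20946585, 0.48107507, 0.29153353]), 'tool_rot': array([-3.14004103e+00, -2.35914690e-04,  2.73080785e+00]), 'contact_force': array([0.64615603, 0.49071137, 0.3381021 ]), 'torque': array([ 0.01308944,  0.03493284, -0.0061019 ]), 'grip_force': 0.0, 'opening': 0.09209560860266425}
[[-0.02302576 -0.99767089  0.06420762  0.54135183]
 [-0.99972496  0.02269202 -0.00592224  0.04424621]
 [ 0.00445145 -0.06432632 -0.99791899  1.14421566]
 [ 0.          0.          0.          1.        ]] 441.556153152833 0.023262971259587966
[[-0.55487755  0.67705167 -0.48343763  1.08438476]
 [ 0.83177961  0.44037046 -0.33795938  0.37663546]
 [-0.01592431 -0.58963963 -0.80750946  0.853019  ]
 [ 0.          0.          0.          1.        ]] 419.1078387124884 -0.11682344232243495
```

View pics/top0.png

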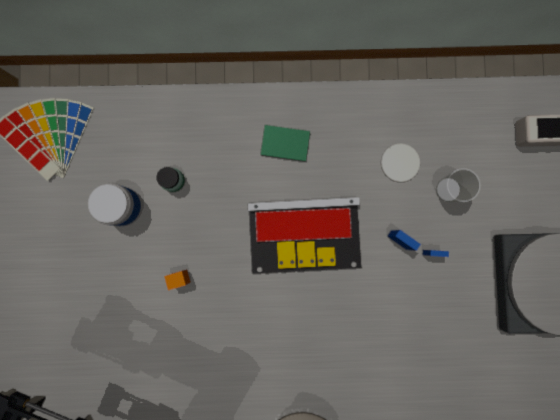

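View pics/scene0.png

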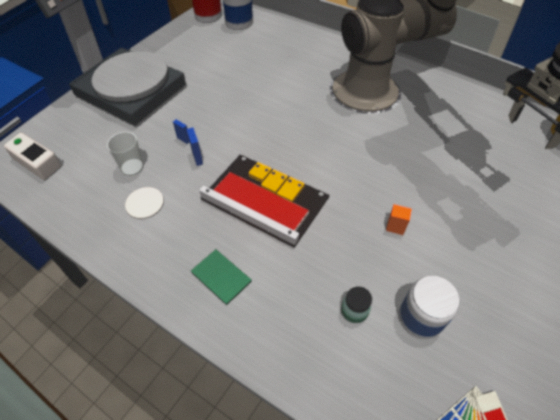

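The top view shows the jig with its fence at the top (rows ~203), the panel at (303,224), and stops at (287,255), (306,254) and (326,257). The rightmost stop is the short one. There are two blue slabs, at (405,240) and (435,253), so I'll enlarge that area.

```bash
python3 - <<'E'
from h import *
a=cv2.imread('pics/top0.png')[185:285,240:460]; a=cv2.resize(a,None,fx=3.6,fy=3.6,interpolation=cv2.INTER_CUBIC)
b=cv2.imread('pics/scene0.png')[110:175,160:220]; b=cv2.resize(b,None,fx=3.6,fy=3.6,interpolation=cv2.INTER_CUBIC)
o=np.zeros((600,800,3),np.uint8);o[:a.shape[0],:a.shape[1]]=a;o[362:362+b.shape[0],:b.shape[1]]=b
cv2.imwrite('pics/crop.png',o)
c=load('top0')
for u,v in [(405,240),(435,253)]: print(px2w(c,u,v,.064),px2w(c,u,v,0))
E
```

```text
[ 0.53095911 -0.26335564  0.064     ] [ 0.53034337 -0.28158026  0.        ]
[ 0.49783134 -0.3347826   0.064     ] [ 0.49525286 -0.35723908  0.        ]
```

View pics/crop.png

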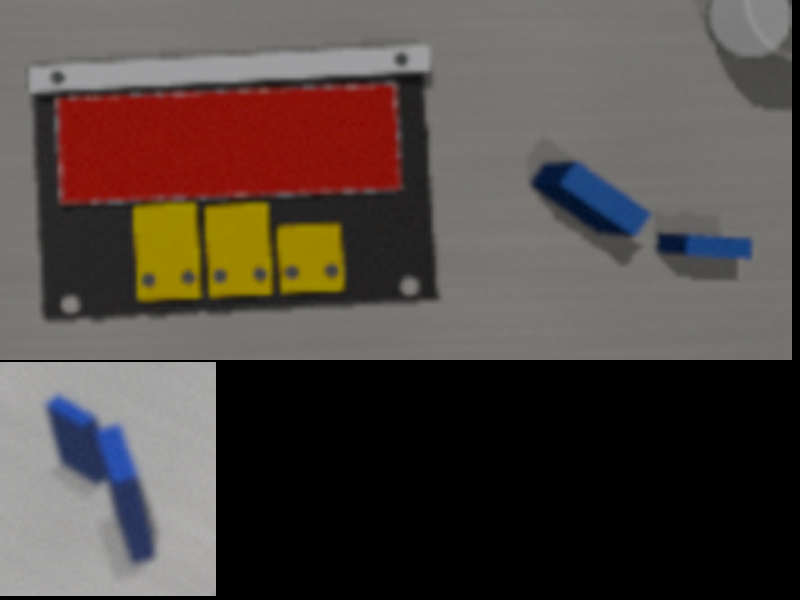

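The slabs differ in size. The left one is about 58x19 mm and the right one about 43x14 mm, so the right slab (crop 718,247) is the spacer. The short stop is the rightmost one. I'll compute poses and the approach.

```bash
python3 - <<'E'
from h import *
c=load('top0'); P=lambda x,y,z:px2w(c,240+x/3.6,185+y/3.6,z)
f=lambda L,z:[P(x,y,z) for x,y in L]
pr=lambda n,A:print(n,np.round(A,4).tolist())
s=f([(686,236),(751,238),(751,259),(686,254)],.064);pr('sp',s);pr('c',np.mean(s,0))
t=f([(277,226),(342,224),(345,291),(280,294)],.028);pr('stop',t);pr('c',np.mean(t,0))
e=f([(32,93),(430,72)],.040);d=e[0]-e[1];pr('fence',e);print('jigyaw',np.arctan2(d[1],d[0])-np.pi/2)
e=f([(62,204),(402,189)],.026);d=e[0]-e[1];pr('panel near',e);print('pyaw',np.arctan2(d[1],d[0])-np.pi/2)
d=s[0]-s[1];print('spyaw',np.arctan2(d[1],d[0])-np.pi/2)
o=robot.observe();M=R.from_euler('xyz',o['tool_rot']).as_matrix();print(M)
tgt=np.mean(s,0);tgt[2]=.22
print('travel mm',M.T@(tgt-o['tool_pos'])*1000)
E
```

```text
sp [[0.504, -0.3243, 0.064], [0.5017, -0.368, 0.064], [0.4876, -0.3673, 0.064], [0.4919, -0.3237, 0.064]]
c [0.4963, -0.3458, 0.064]
stop [[0.5161, -0.0512, 0.028], [0.5164, -0.0968, 0.028], [0.4698, -0.0974, 0.028], [0.4688, -0.052, 0.028]]
c [0.4928, -0.0743, 0.028]
fence [[0.6124, 0.1176, 0.04], [0.6208, -0.1598, 0.04]]
jigyaw 0.030093609913729447
panel near [[0.5349, 0.099, 0.026], [0.5399, -0.1399, 0.026]]
pyaw 0.021097711299286503
spyaw -0.052416007614848104
[[-9.16786511e-01  3.99376917e-01 -7.55620447e-04]
 [ 3.99377565e-01  9.16785814e-01 -1.15418443e-03]
 [ 2.31787487e-04 -1.35991857e-03 -9.99999048e-01]]
travel mm [-593.1907775  -643.46235818   72.35398908]
```

```bash
python3 -m inch '{"travel":[[-593,-643,0],[-593,-643,0],[-593,-643,0],[-593,-643,0],[-593,-643,0],[-593,-643,0],[-593,-643,0],[-593,-643,0],[-593,-643,0],[-593,-643,0],[-593,-643,0],[-593,-643,0]],"turn":[14,14,14,14,14,14,14,14,14,14,14,14],"claw":[-1,-1,-1,-1,-1,-1,-1,-1,-1,-1,-1,-1]}' 20
cat > go.py <<'E'
import sys
from h import *
x,y,z,a=map(float,sys.argv[1:5])  # target TCP + tool-y axis angle
o=robot.observe();M=R.from_euler('xyz',o['tool_rot']).as_matrix()
w=a-np.arctan2(M[1,1],M[0,1]);w=(w+np.pi)%(2*np.pi)-np.pi
print('pos',o['tool_pos'],'q',np.round(o['qpos'],2),'travel',np.round(M.T@(np.array([x,y,z])-o['tool_pos'])*1000,1),'turn',-np.degrees(w)/5, 'F',o['contact_force'],o['time'])
E
python3 go.py .4963 -.3458 .22 -.07
```

```text
time: 1.3
tool_pos: [0.4065, -0.0876, 0.2921]
tool_rot: [3.142, -0.0, 1.508]
contact_force: [1.4, 0.5, -0.3]
opening: 0.0916
grip_force: 0.0
pos [ 0.40646272 -0.08763362  0.29214688] q [-0.4   0.14  1.8   0.    1.2  -0.34] travel [-252.1  105.7   72.1] turn 0.0880174242980355 F [ 1.38089267  0.46580136 -0.27545541] 1.3
```

```bash
python3 -m inch '{"travel":[[-252,106,40],[-252,106,60],[-252,106,60],[-252,106,60],[-252,106,60],[-252,106,60],[-252,106,60],[-252,106,60],[-252,106,60]],"turn":[0,0,0,0,0,0,0,0,0],"claw":[-1,-1,-1,-1,-1,-1,-1,-1,-1]}'
python3 - <<'E'
from h import *
c=snap('wrist','w1');print(c['cam_to_world'],c['fx'],c['k1'])
E
python3 go.py .4963 -.3458 .22 -.07
```

```text
time: 2.2
tool_pos: [0.4965, -0.3424, 0.2323]
tool_rot: [-3.141, -0.001, 1.51]
contact_force: [-0.4, -0.3, 0.2]
opening: 0.0917
grip_force: 0.0
[[ 0.99812475 -0.05923095 -0.01544914  0.50021516]
 [-0.06119551 -0.95958036 -0.27470102 -0.26960437]
 [ 0.00144611  0.2751313  -0.96140557  0.32524437]
 [ 0.          0.          0.          1.        ]] 325.0274450467462 -0.0019222132705294611
pos [ 0.49662349 -0.34230912  0.23265497] q [-0.73  0.53  1.39  0.    1.22 -0.67] travel [-3.5 -0.1 12.7] turn 0.10707952468654924 F [-0.3366229  -0.10870974  0.22302801] 2.25
```

View pics/w1.png

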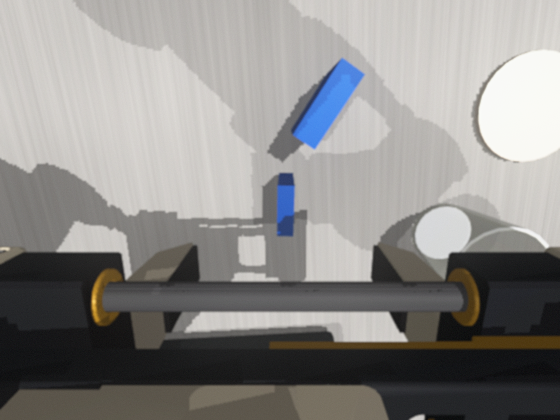

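The wrist view shows the spacer's top face at cols 278–294, rows 186–236. The larger slab is at (328,103).

```bash
python3 - <<'E'
from h import *
c=load('w1'); i=c['pixels'].astype(int)
m=((i[...,2]>i[...,0]+60)&(i[...,2]>120)).astype(np.uint8); m[:165]=0;m[245:]=0
r=cv2.minAreaRect(cv2.findNonZero(m)[:,0].astype(np.float32));b=cv2.boxPoints(r)
p=np.array([px2w(c,u,v,.064) for u,v in b]);print(r,np.round(p,4),p.mean(0))
for k in range(2): d=p[k+1]-p[k];print(np.linalg.norm(d),np.arctan2(d[1],d[0]))
E
```

```text
((285.4999694824219, 208.99998474121094), (16.999996185302734, 49.99999237060547), 0.0) [[ 0.488  -0.3659  0.064 ]
 [ 0.4909 -0.3225  0.064 ]
 [ 0.5048 -0.3233  0.064 ]
 [ 0.5025 -0.3668  0.064 ]] [ 0.49653667 -0.34461178  0.064     ]
0.04348712994438515 1.50291466450349
0.013904576807956896 -0.061528532440462254
```

```bash
python3 -m inch '{"travel":[[-2,0,50],[-2,0,100],[-2,0,125],[-2,0,139],[-2,0,139],[-2,0,139],[-2,0,139],[-2,0,139],[-2,0,139],[-2,0,139],[-2,0,139]],"turn":[0,0,0,0,0,0,0,0,0,0,0],"claw":[-1,-1,-1,-1,-1,1,1,1,1,1,1]}' 30
python3 go.py .4965 -.3446 .094 -.065
```

```text
time: 3.35
tool_pos: [0.4966, -0.3456, 0.0934]
tool_rot: [3.141, 0.0, 1.509]
contact_force: [-0.7, 0.2, 0.5]
opening: 0.0485
grip_force: 0.0
pos [ 0.49657623 -0.34559239  0.0934097 ] q [-0.73  0.7   1.52  0.    0.93 -0.67] travel [ 1.  -0.1 -0.6] turn 0.036471978692101885 F [-0.71519755  0.17737225  0.48624816] 3.35
```

```bash
python3 -m inch '{"travel":[[0,0,0],[0,0,0],[0,0,0],[0,0,0],[0,0,0],[0,0,0],[0,0,0],[0,0,0],[0,0,-40],[0,0,-70],[0,0,-70],[0,0,-70]],"turn":[0,0,0,0,0,0,0,0,0,0,0,0],"claw":[1,1,1,1,1,1,1,1,1,1,1,1]}' 30
python3 go.py .505 -.074 .164 .028
```

```text
time: 4.55
tool_pos: [0.4966, -0.3455, 0.1636]
tool_rot: [3.141, 0.001, 1.509]
contact_force: [-0.3, 0.7, -1.5]
opening: 0.0137
grip_force: 30.0
pos [ 0.49658755 -0.34551851  0.1635786 ] q [-0.73  0.61  1.46  0.    1.07 -0.67] travel [271.5  -8.3  -0.6] turn -1.0280060390329786 F [-0.27993095  0.71865137 -1.49626392] 4.55
```

```bash
python3 -m inch '{"travel":[[0,0,-37],[50,-8,-37],[100,-8,-37],[150,-8,-37],[195,-8,-37],[205,-8,-37],[205,-8,-37],[205,-8,-37],[205,-8,-37]],"turn":[0,0,-1,-1,-1,-1,-1,-1,-1],"claw":[1,1,1,1,1,1,1,1,1]}' 30
python3 - <<'E'
from h import *
c=snap('wrist','w2');print(robot.observe()['tool_pos'],robot.observe()['tool_rot'])
cv2.imwrite('pics/w2b.png',cv2.resize(cv2.imread('pics/w2.png'),(800,600),interpolation=cv2.INTER_CUBIC))
E
```

```text
time: 5.45
tool_pos: [0.5012, -0.1419, 0.1998]
tool_rot: [-3.141, 0.0, 1.595]
contact_force: [-0.1, -0.1, -1.6]
opening: 0.0138
grip_force: 30.0
[ 0.50114804 -0.14190184  0.19982485] [-3.14124756e+00  7.08458479e-06  1.59437208e+00]
```

View pics/w2b.png

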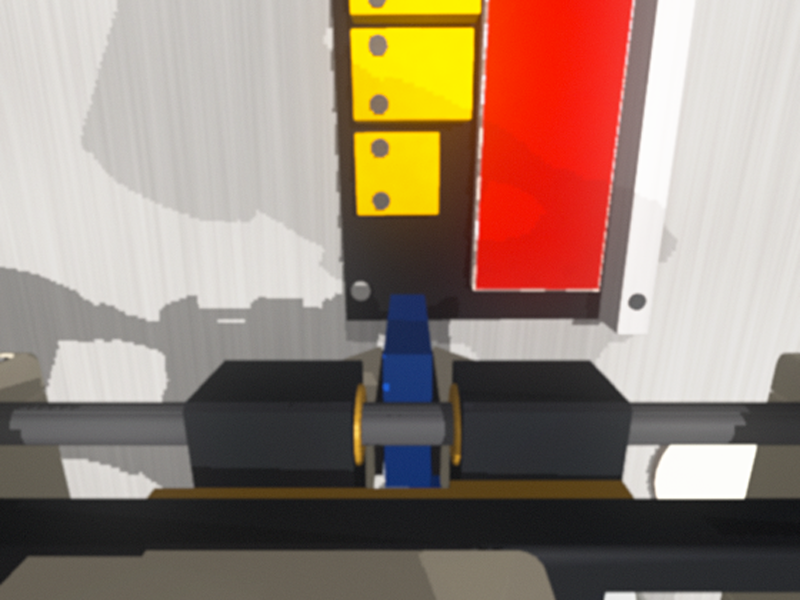

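The wrist view (800x600 scale) shows the short stop's top at (355–440, 132–215), the panel's near edge from (484,20) to (472,288), and the spacer foot's front edge at (389–425, 295).

```bash
python3 - <<'E'
from h import *
c=load('w2'); P=lambda x,y,z:px2w(c,(x+.5)*.7-.5,(y+.5)*.7-.5,z)
f=lambda L,z:np.array([P(x,y,z) for x,y in L])
t=f([(354,132),(440,131),(440,215),(357,215)],.028);print('stop',t.round(4),t.mean(0))
d=t[0]-t[3];d2=t[1]-t[2];print('stop yaw',np.arctan2(d2[1],d2[0])-np.pi/2)
e=f([(484,20),(472,288)],.026);d=e[0]-e[1];print('panel near',e.round(4),np.arctan2(d[1],d[0])-np.pi/2)
e=f([(655,0),(617,333)],.040);d=e[0]-e[1];print('fence?',e.round(4),np.arctan2(d[1],d[0])-np.pi/2)
e=f([(335,100),(347,318)],.012);d=e[0]-e[1];print('plate edge',e.round(4),np.arctan2(d[1],d[0])-np.pi/2)
for z in (.105,.107,.109): print('foot',f([(389,295),(426,295)],z).round(4).tolist())
E
```

```text
stop [[ 0.47   -0.0521  0.028 ]
 [ 0.5162 -0.0505  0.028 ]
 [ 0.5181 -0.0951  0.028 ]
 [ 0.4713 -0.0962  0.028 ]] [ 0.49389074 -0.07351034  0.028     ]
stop yaw 0.04313696295152858
panel near [[ 0.5364  0.0035  0.026 ]
 [ 0.5391 -0.1377  0.026 ]] 0.018737480079523916
fence? [[ 0.6157  0.0102  0.04  ]
 [ 0.6225 -0.159   0.04  ]] 0.04053218512991985
plate edge [[ 0.4577 -0.0345  0.012 ]
 [ 0.4629 -0.1629  0.012 ]] 0.040309598495732235
foot [[0.4925, -0.1212, 0.105], [0.508, -0.1208, 0.105]]
foot [[0.4925, -0.1206, 0.107], [0.5079, -0.1202, 0.107]]
foot [[0.4926, -0.12, 0.109], [0.5078, -0.1197, 0.109]]
```

```bash
python3 go.py .528 -.0715 .130 .04
```

```text
pos [ 0.50114804 -0.14190184  0.19982485] q [-0.42  0.43  1.67 -0.    1.04 -0.45] travel [69.7 28.5 69.8] turn -0.1882080879755639 F [ 0.49593855  0.53452652 -0.93795881] 5.5
```

```bash
python3 -m inch '{"travel":[[40,15,0],[70,28.5,0],[70,28.5,35],[70,28.5,60],[70,28.5,70],[70,28.5,70],[70,28.5,70]],"turn":[-0.2,-0.2,-0.2,-0.2,-0.2,-0.2,-0.2],"claw":[1,1,1,1,1,1,1]}' 30
python3 - <<'E'
from h import *
c=snap('wrist','w3')
cv2.imwrite('pics/w3b.png',cv2.resize(cv2.imread('pics/w3.png')[100:310,140:420],(800,600),interpolation=cv2.INTER_CUBIC))
E
python3 go.py .528 -.0715 .107 .04
```

```text
time: 6.2
tool_pos: [0.5285, -0.0706, 0.131]
tool_rot: [3.14, 0.0, 1.613]
contact_force: [-0.1, 0.4, -0.9]
opening: 0.0142
grip_force: 30.0
pos [ 0.528679   -0.07049622  0.13139135] q [-0.28  0.54  1.71  0.    0.89 -0.32] travel [-1.  -0.8 24.4] turn 0.023088879371768584 F [ 0.01963423  0.1598805  -0.4356014 ] 6.25
```

View pics/w3b.png

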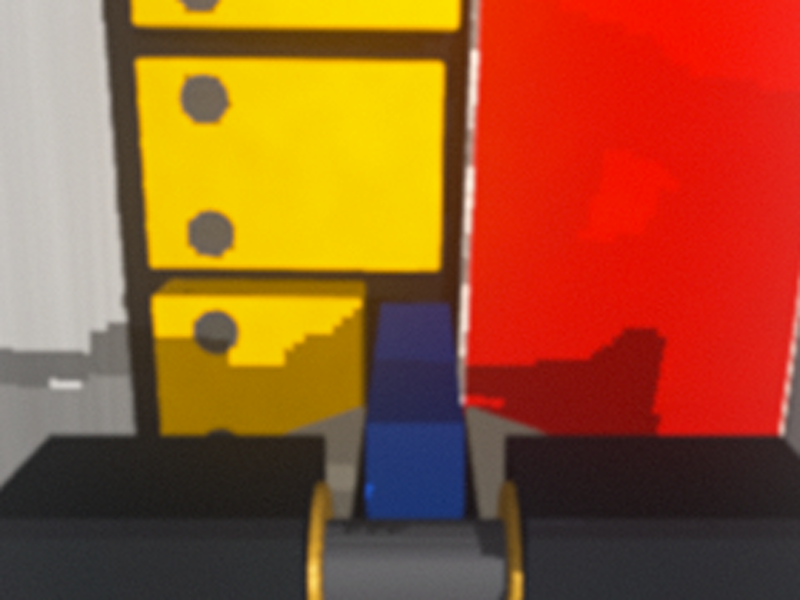

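The foot edge (378–450, row 303) sits centred between the stop front (365) and the panel edge (463), and clear of the middle stop's edge at row 270. I'll lower it now.

```bash
python3 -m inch '{"travel":[[0,0,8],[0,0,15],[0,0,20],[0,0,23.5],[0,0,23.5],[0,0,23.5],[0,0,23.5]],"turn":[0,0,0,0,0,0,0],"claw":[1,1,1,1,1,1,1]}' 30
python3 go.py .528 -.0715 .107 .04
```

```text
time: 6.95
tool_pos: [0.5281, -0.0697, 0.1069]
tool_rot: [3.141, 0.0, 1.614]
contact_force: [-0.7, -0.6, -1.2]
opening: 0.0142
grip_force: 30.0
pos [ 0.52810337 -0.06971457  0.10690528] q [-0.28  0.58  1.73  0.    0.84 -0.32] travel [-1.8 -0.2 -0.1] turn 0.03503946865612603 F [-0.71610422 -0.56751229 -1.20341679] 6.95
```

```bash
python3 -m inch '{"travel":[[-1,1,0],[-1,2,0],[-1,3,0],[-1,4,0],[-1,5,0],[-1,6,0],[-1,6,0]],"turn":[0,0,0,0,0,0,0],"claw":[1,1,1,1,1,1,1]}' 40
python3 go.py .528 -.0715 .107 .04
```

```text
time: 7.65
tool_pos: [0.5341, -0.0705, 0.1066]
tool_rot: [3.142, -0.0, 1.614]
contact_force: [-0.6, -0.4, -1.1]
opening: 0.0136
grip_force: 40.0
pos [ 0.53406015 -0.07047769  0.10662794] q [-0.27  0.58  1.71  0.    0.85 -0.32] travel [-0.8 -6.1 -0.4] turn 0.033917554324642295 F [-0.6307568  -0.40523889 -1.0533336 ] 7.65
```

```bash
python3 -m inch '{"travel":[[0,1,0],[0,2,0],[0,3,0],[0,3,0]],"turn":[0,0,0,0],"claw":[1,1,1,1]}' 40; python3 -m inch '{"travel":[[0,0.7,0],[0,1.4,0],[0,2,0],[0,2,0]],"turn":[0,0,0,0],"claw":[1,1,1,1]}' 40
```

```text
time: 8.05
tool_pos: [0.5368, -0.0702, 0.1066]
tool_rot: [-3.141, -0.0, 1.614]
contact_force: [-3.9, -0.6, 0.5]
opening: 0.0141
grip_force: 40.0
time: 8.45
tool_pos: [0.5374, -0.0699, 0.1065]
tool_rot: [-3.138, -0.001, 1.614]
contact_force: [-7.5, -1.2, 3.3]
opening: 0.0139
grip_force: 40.0
```

```bash
python3 -m inch '{"travel":[[0,0.7,0],[0,1.4,0],[0,2,0],[0,2,0]],"turn":[0,0,0,0],"claw":[1,1,1,1]}' 40; python3 -m inch '{"travel":[[0,0.7,0],[0,1.4,0],[0,2,0],[0,2,0]],"turn":[0,0,0,0],"claw":[1,1,1,1]}' 50
```

```text
time: 8.85
tool_pos: [0.5381, -0.0696, 0.1062]
tool_rot: [-3.134, -0.002, 1.614]
contact_force: [-11.2, -0.7, 6.3]
opening: 0.014
grip_force: 40.0
time: 9.25
tool_pos: [0.5387, -0.0692, 0.1058]
tool_rot: [-3.131, -0.003, 1.614]
contact_force: [-16.0, 0.7, 7.4]
opening: 0.014
grip_force: 50.0
```

```bash
python3 -m inch '{"travel":[[-1,0,-1],[-1,1,-1.5],[-1,2,-1.5],[-1,3,-1.5],[-1,3,-1.5]],"turn":[0,0,0,0,0],"claw":[1,1,1,1,1]}' 50
python3 - <<'E'
from h import *
c=snap('wrist','w4');cv2.imwrite('pics/w4b.png',cv2.resize(cv2.imread('pics/w4.png')[0:315,140:560],(800,600),interpolation=cv2.INTER_CUBIC))
c=snap('top','top4');cv2.imwrite('pics/t4b.png',cv2.resize(cv2.imread('pics/top4.png')[190:280,240:370],(800,554),interpolation=cv2.INTER_CUBIC))
E
```

```text
time: 9.75
tool_pos: [0.5394, -0.0693, 0.1059]
tool_rot: [-3.124, -0.005, 1.614]
contact_force: [-20.5, 2.4, 4.8]
opening: 0.0141
grip_force: 50.0
```

View pics/w4b.png

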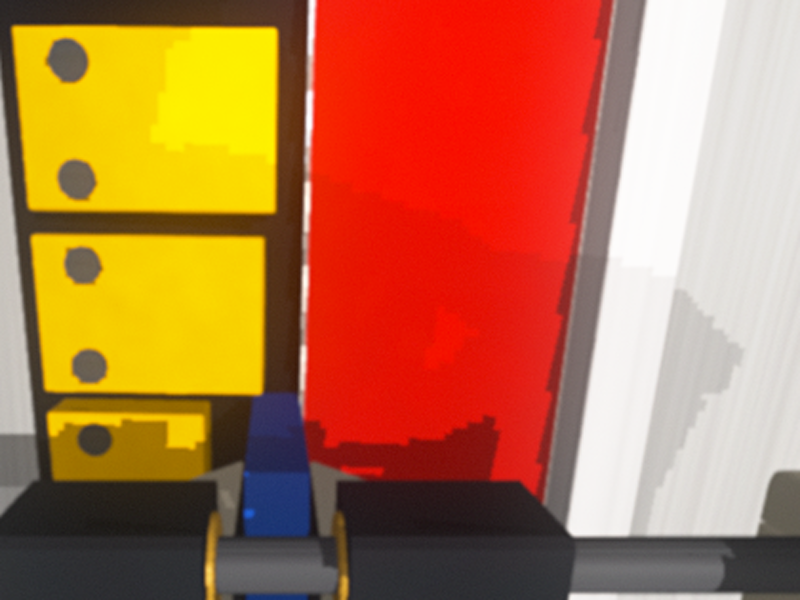

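View pics/t4b.png

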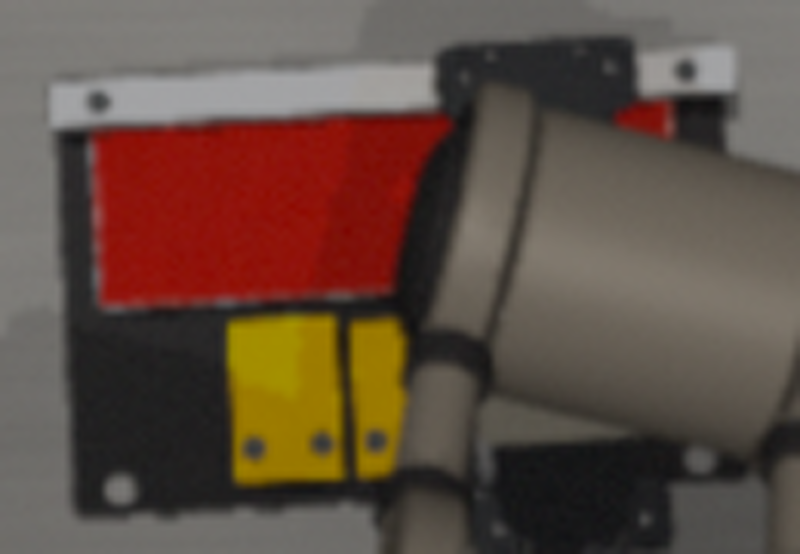

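The panel now visibly touches the fence's grey inner face in the wrist view. I'll check it numerically: the near edge from (315,0) to (304,390), the fence top's inner edge from (647,0) to (567,540), and the stop fronts at 277 (rows 27–212) and 265 (rows 238–394).

```bash
python3 - <<'E'
from h import *
c=load('w4'); s=420/800
P=lambda x,y,z:px2w(c,140+(x+.5)*s-.5,(y+.5)*s-.5,z)
def ln(n,a,b,z):
    A,B=P(*a,z),P(*b,z);d=A-B;print(n,A.round(4),B.round(4),'yaw',round(np.arctan2(d[1],d[0])-np.pi/2,4));return A,B
n=ln('near',(315,10),(304,385),.026)
f=ln('fence',(646,5),(572,470),.040)
a=ln('stopA',(277,30),(276,210),.028);b=ln('stopB',(265,240),(264,390),.028)
n1,n2=n;d=(n1-n2)/np.linalg.norm(n1-n2)
nor=np.array([d[1],-d[0],0])
for nm,L in (('fence',f),('A',a),('B',b)):
    print(nm,[round(float((p-n1)@nor*1000),1) for p in L])
E
```

```text
near [0.5417 0.0545 0.026 ] [ 0.5442 -0.0411  0.026 ] yaw 0.0265
fence [0.6156 0.0542 0.04  ] [ 0.6182 -0.0581  0.04  ] yaw 0.0237
stopA [0.5325 0.0492 0.028 ] [0.5341 0.0068 0.028 ] yaw 0.0369
stopB [ 0.5315 -0.001   0.028 ] [ 0.5328 -0.0426  0.028 ] yaw 0.031
fence [73.9, 73.6]
A [-9.3, -8.8]
B [-11.7, -11.5]
```

```bash
python3 -m inch '{"travel":[[0,1,0],[0,2,0],[0,2,0],[0,2,0],[0,2,0]],"turn":[0,0,0,0,0],"claw":[1,1,1,1,1]}' 50
python3 - <<'E'
from cell import robot
print(robot.hand_in())
E
```

```text
time: 10.35
tool_pos: [0.5398, -0.0693, 0.1059]
tool_rot: [-3.12, -0.005, 1.614]
contact_force: [-26.5, 1.3, 9.5]
opening: 0.0136
grip_force: 50.1
the job is handed in; nothing more can be done
None
```

The job is handed in with the spacer upright in the wide gap, still gripped at 50 N and pressing the panel against the fence with about 26 N; the panel measured flush in the wrist view just before the final 2 mm push, and the hand-in returned no verdict.

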